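# Load the sieve shaker: release the eccentric lock, push the slide home, lock it again

## Robot

A 6-joint arm with a two-finger parallel gripper is mounted at the origin on the work surface. World frame = base frame: x ahead of the robot, y to its left, z up, the work surface at z = 0. Lengths are in m, angles in rad, forces in N, time in s.
With the tool pointing down it reaches from about 0.375 to 0.975 m from the base axis. Payload 3.8 kg.
Tool frame: the origin (TCP) lies midway between the tips of the shut fingers; the grasp point (between the pads) lies 19 mm behind it; z points along the fingers, y is the line along which they close (so a half turn about z gives the same grasp; the last joint's range is limited). The gripper opens to 88 mm and grips with 3 to 60 N. Pads are 18 mm wide; open, the fingers measure 123 mm over their backs; the gripper's body (75 mm by 187 mm) begins 45 mm behind the grasp point.
Start: joints at [1.192, 0.264, 1.604, -0, 1.274, -0.037], TCP at [0.226, 0.636, 0.239] pointing down, gripper open.
Joint ranges: [-2.63, 2.63], [-0.94, 2.18], [0.31, 2.57], [-1.31, 4.45], [0, 2.66], [-2.55, 2.55]. Speed limits (rad/s): [2.57, 2.57, 3.14, 3.14, 3.14, 3.14].

## Interface

Orientations are given as a rotation vector (axis times angle).
In Python, from cell import manip, inverse_kinematics, cams, order gives the robot as it stands. Calls block until the motion is done:
- manip.move_pose(position, orientation): joint-space move of the TCP to a pose.
- manip.move_linear(position, rate=0.15, rot=None): straight line of the TCP; rot=None keeps the orientation; rate is the mean speed in m/s.
- manip.set_joints(angles): joint-space move.
- manip.set_gripper(opening, force=None): finger opening in m; force is the grip in N (None keeps the last); returns when the fingers have stopped.
- manip.dwell(seconds).
- inverse_kinematics(position, orientation): joint angles nearest the present ones, or None.
- manip.state(): the state.
- cams.capture(name): name is "side" or "top" or "wrist"; returns a dict with "image" (400x640x3 uint8, blue, green, red), "z_map" (400x640 float32, m along the optical axis (not along the pixel's ray), 0 where there is no reading), "intrinsics" (3x3 intrinsics, pixels), "position" and "orientation" of the camera in the world; the wrist camera has in their place "T_tool_cam" (4x4, takes a point from camera to tool coordinates, whose origin is the TCP and whose axes are the flange's). Camera axes: x right, y down, z forward; pixel columns grow to the right and rows downward; lengths in m; the calibration is good to about 2 mm. The wrist camera is an equidistant fisheye: a pixel r from the principal point sees the ray r / f radians off the axis. A picture is of the moment at which its call begins: read the wrist's pose just before it.
A pose or a line that the arm cannot do raises manip.IKError and nothing moves.
- order.close_job(): hands the job in; it is judged then, once.
The state is a dict: "clock": time; "joint_pos": joint angles; "joint_velocities": joint speeds; "tau": joint torques, N m; "tool_pos": TCP position; "tcp_rot": TCP orientation; "contact_force": force on the tool from outside, world axes, zero at the start; "moment": the same for the moment, N m; "gripper_width": finger opening in m; "grasp_force": force on a finger pad.
Only numpy, scipy, OpenCV 4.12 (cv2) and the standard library are available. Lean on these libraries where they do the work, as an engineer would, in place of code of your own. Each camera call takes 0.05 s, during which the arm holds its last target. There are 200 camera calls.

## Task

Run the loaded slide into the bench sieve shaker: push the eccentric lock's lever round to the low point of its cam, then push the slide forward by its push plate until it is fully home at the saddle, then push the lever all the way back to lock it. Push with the fingertips only, without gripping or forcing anything; do not touch the sieve nest standing on the slide, and leave the mortar, the spare sieve and the jar where they are.

Things in the scene. Friction and masses are not known exactly. Their poses are not given: they have to be found in the camera images.
- shaker: Fixed blue base with a white deck of the sieve shaker, 300 x 300 mm, the deck 60 mm above the bench. Origin at the centre of its underside, on the bench; x = the direction in which the slide is pushed home (forward, away from the robot), y left, z up. In this frame the slide runs along y = 0, and a control console 200 x 55 mm, 122 mm high, stands at x 30, y 122 mm.
- saddle (a point): Middle of the fixed half-round steel saddle at the far end of the slide, 112 mm above the bench; it reaches up to 132 mm above the bench, 50 mm to each side and 22 mm back towards the robot. It faces the rim of the sieve nest, 2 mm clear of it, when the slide is home.
- slide (a joint): Travel of the slide along the base's x, in m: 0 fully out, 0.090 fully home at a solid end stop. Starts at 0, against the rear stop. Stays where it is left; takes about 3 N to push. A roller on an arm at its right flank passes the eccentric only when the disc's low point faces the slide; with the lock on it stops the slide at about 0.027.
- push_plate (a point): Centre of the near face of the slide's upright push plate (90 mm wide, 5 mm thick, 74 to 144 mm above the bench; this point 116 mm). The face is square to the base's x and looks towards the robot. In front of it the slide's flat carries the nest, 86 mm above the bench and 110 mm wide.
- cam (a joint): Angle of the eccentric with its lever, in rad, counter-clockwise from above. 0 = locked, at a stop: disc's high side to the slide, lever pointing back along the base's -x (3 degrees outward). 3.0 = low point, at a solid stop: lever pointing along +x (5 degrees outward). It swings round on the right (outer) side, starts at 0 to 0.35, stays where left, takes about 2 N at the grip.
- lever_grip (a point): Centre of the lever's upright black grip, a round post 19 mm in diameter, 104 to 144 mm above the bench (this point 124 mm), 70 mm from the pivot. It moves with the lever. The flat lever bar beneath is 12 mm wide, its top 104 mm above the bench.
- cam_pivot (a point): Point on the fixed upright pivot of the eccentric, 104 mm above the bench; in the base's frame at x -10, y -107.5 mm, right of the slide. The steel eccentric disc (48 mm in diameter, 12 mm off centre) lies under the lever, 73 to 85 mm above the bench; the pivot nut ends at 112 mm.
- nest_center (a point): Centre of the sieve nest: steel pan, sieve and lid, 100 mm in diameter, 60 mm high (lid 146 mm above the bench, its small knob 160 mm). It stands loose on the slide between four short pins, its axis 70 mm in front of the push plate's near face.
- mortar_center (a point): Bystander: white porcelain mortar, 112 mm wide, 62 mm high, its pestle leaning in it (up to 108 mm high, 70 mm from the axis). Point on its axis, 31 mm up.
- spare_sieve_center (a point): Bystander: an open steel sieve 100 mm in diameter, 40 mm high, on the bench. Point at its centre.
- jar_center (a point): Bystander: a white plastic screw jar with a grey cap, 60 mm in diameter, 82 mm high. Point at its centre.
Things that resemble listed ones, but are neither listed nor needed, are in the scene too. What is shaped like the part that bears nest_center but brown or green is not meant.

How it is judged:
On the way, in this order (a step that is already met when the one before it is completed fails the run):
1. the eccentric is turned to its low point while the slide is still out (value of joint cam above 2.75 rad and value of joint slide below 0.035 m), for 0.1 s.
2. the slide is pushed fully home (value of joint slide above 0.085 m and value of joint cam above 2 rad), for 0.1 s.
At the end, for the whole second after the job is handed in: The slide stands home (within 5 mm of its end stop), the lever is back within 0.3 rad of its locked stop, and the sieve nest stands upright and at rest on its seat on the slide (its axis 60 to 80 mm in front of the push plate, not raised) (value of joint slide above 0.085 m and value of joint cam below 0.3 rad and linear speed of nest below 0.01 m/s and angle between nest_center's own z axis and vertical below 0.1 rad and x of nest_center in the frame of push_plate between 0.06 and 0.08 m and z of nest_center in the frame of push_plate below 0.008 m); the robot touches nothing.
It fails at once if the sieve nest is touched by the robot (contact force between any of the fingers, the arm and nest above 1 N).
It fails at once if the sieve nest is tipped, lifted or moved off its seat (angle between nest_center's own z axis and vertical above 0.15 rad or z of nest_center in the frame of push_plate above 0.008 m or x of nest_center in the frame of push_plate above 0.08 m or x of nest_center in the frame of push_plate below 0.06 m).
It fails at once if the mortar, the spare sieve or the jar is moved, lifted or tipped (distance of any of mortar_center, spare_sieve_center, jar_center from where it was at the start of the episode above 0.015 m or angle between any of mortar_center, spare_sieve_center, jar_center's own z axis and vertical above 0.2 rad).
It fails at once if the lever or the slide is gripped, or forced hard (contact force between the fingers and cam above 40 N or contact force between the fingers and slide above 70 N).
It also fails if it takes over 67 s, if anything falls off the work surface, if the arm or the gripper's body presses on something with over 40 N, if the wrist force passes 120 N, or if a joint passes its speed limit or range.

## Working session

There is one attempt and no reset: what is moved stays moved. The work goes in short steps, each a Python script; the robot and the scene stay as the last script left them, time stands still between calls to the robot, and variables do not carry over. Pictures are saved under pics/ and viewed, at most 10 in all, crops included, and the job is handed in when it is done.

```bash
mkdir -p pics; ls; cat > h.py <<'E'
import numpy as np, cv2
from cell import manip, inverse_kinematics, cams, order
from scipy.spatial.transform import Rotation as R
def cap(n):
    c=cams.capture(n); return c
def Rm(o):
    o=np.array(o,float)
    if o.shape==(3,3): return o
    return (R.from_rotvec(o) if o.size==3 else R.from_quat(o)).as_matrix()
def cloud(c):
    K=np.array(c["intrinsics"]); z=c["z_map"]; v,u=np.mgrid[:z.shape[0],:z.shape[1]]
    P=np.stack([(u-K[0,2])/K[0,0]*z,(v-K[1,2])/K[1,1]*z,z],-1)
    W=P@Rm(c["orientation"]).T+np.array(c["position"]); W[z<=0]=np.nan
    return W
E
python3 - <<'E'
from h import *
for n in("top","side"):
    c=cap(n); cv2.imwrite(f"pics/{n}1.png",c["image"]); np.savez(f"{n}1.npz",**c)
    print(n,c["position"],c["orientation"],c["intrinsics"])
print(manip.state())
E
```

```text
pics
top [0.32212046 0.057214   1.18683621] [-2.17186192  2.12781136 -0.19060364] [[476.34889864   0.         321.38574199]
 [  0.         476.34889864 190.73994096]
 [  0.           0.           1.        ]]
side [ 0.47768399 -0.57894034  0.79881603] [-2.42369354  0.0780666  -0.0048515 ] [[368.38803832   0.         312.86304221]
 [  0.         368.38803832 200.60429634]
 [  0.           0.           1.        ]]
{'clock': 0.1, 'joint_pos': array([ 1.19208749e+00,  2.64657215e-01,  1.60522317e+00, -1.72905620e-05,
        1.27368234e+00, -3.68782464e-02]), 'joint_velocities': array([ 0.00040796, -0.00058554, -0.00476585, -0.00102874, -0.00154439,
        0.00047861]), 'tau': array([-2.94075226e-04, -5.03614318e+01, -3.58075976e+01,  7.31009245e-02,
        2.33131094e-02, -4.13909606e-05]), 'tool_pos': array([0.22602826, 0.63536244, 0.23753408]), 'tcp_rot': array([-5.34261343e-01, -3.09543343e+00,  3.03298605e-03]), 'contact_force': array([0.03401601, 0.10333442, 0.00652378]), 'moment': array([-0.03978883, -0.02628998,  0.06796199]), 'grasp_force': 0.0, 'gripper_width': 0.08816515479025647}
```

View pics/top1.png

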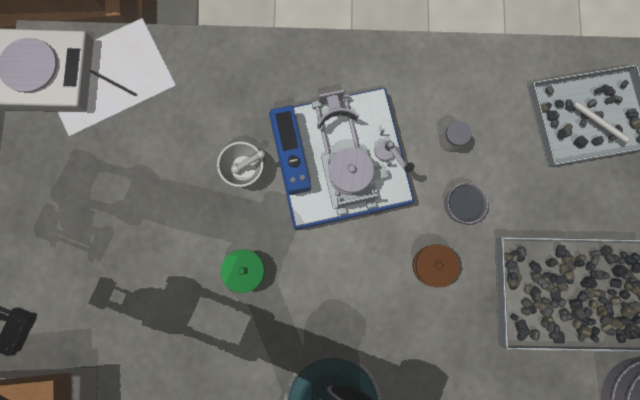

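View pics/side1.png

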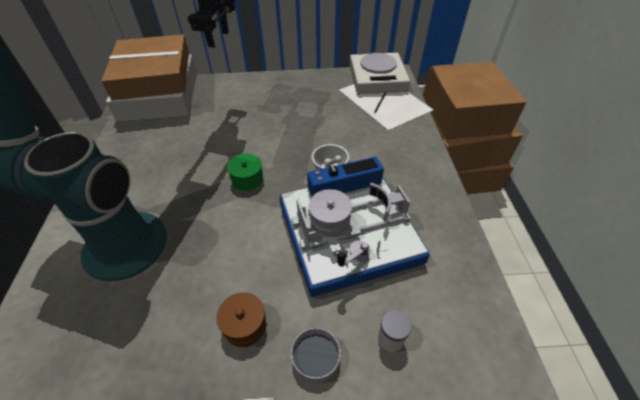

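The top view shows the shaker yawed by about 12°: the nest is at (352,170), the saddle at (337,108), the lever pivot near (388,150) and the black grip near (409,168). The mortar is at (241,165), the jar at (458,135) and the spare sieve at (467,203). The side view agrees.

```bash
cat > meas.py <<'E'
from h import *
for n in("top","side"):
    c=dict(np.load(f"{n}1.npz")); W=cloud(c); im=c["image"].astype(int); hsv=cv2.cvtColor(c["image"],cv2.COLOR_BGR2HSV)
    z=W[...,2]; inb=(W[...,0]>.35)&(W[...,0]<.85)&(W[...,1]>-.25)&(W[...,1]<.3)
    # deck and blue at top height 0.04..0.07 -> footprint
    m=inb&(abs(z-.06)<.006)
    m=cv2.morphologyEx(m.astype(np.uint8),cv2.MORPH_OPEN,np.ones((3,3)))
    nl,l,s,_=cv2.connectedComponentsWithStats(m); 
    pts=W[m>0][:,:2]
    # keep pts near main cluster
    med=np.median(pts,0); pts=pts[np.hypot(*(pts-med).T)<.23]
    r=cv2.minAreaRect((pts*1000).astype(np.float32)); print(n,"deck",r,np.median(z[m>0]))
    lid=inb&(abs(z-.146)<.005); p=W[lid]; print(" z146",len(p),np.median(p,0))
    cl=(cv2.morphologyEx(lid.astype(np.uint8),cv2.MORPH_OPEN,np.ones((7,7))));p=W[cl>0]
    print(" lid",cv2.minEnclosingCircle((p[:,:2]*1000).astype(np.float32)) if len(p) else None)
    blk=inb&(im.max(-1)<60)&(z>.09)&(z<.165); 
    nl,l,s,ce=cv2.connectedComponentsWithStats(blk.astype(np.uint8))
    for i in range(1,nl):
        if s[i,4]>8: print(" blk",ce[i],s[i,4],np.median(W[l==i],0), np.nanmax(z[l==i]))
E
python3 meas.py
python3 - <<'E'
from h import *
im=cv2.imread('pics/top1.png')[70:240,200:500]; cv2.imwrite('pics/topc.png',cv2.resize(im,None,fx=2.6,fy=2.6,interpolation=cv2.INTER_CUBIC))
E
```

```text
top deck ((581.446044921875, 19.803863525390625), (291.7271728515625, 354.9578857421875), 13.746956825256348) 0.060415474233324495
 z146 1624 [ 0.53344049 -0.03040723  0.14618506]
 lid ((536.2326049804688, -29.116514205932617), 50.48748779296875)
 blk [286.25050916 130.49287169] 491 [0.62798903 0.11956838 0.12429879] 0.1295742923316201
 blk [332.25714286 114.8       ] 35 [0.67269988 0.0126186  0.11574925] 0.12645164189731606
 blk [344.5        113.36363636] 22 [ 0.67536017 -0.01458644  0.11394189] 0.12468364900633722
 blk [352.31578947 116.15789474] 19 [ 0.66946827 -0.03293423  0.1137687 ] 0.12358979908236978
 blk [294.72727273 163.68181818] 22 [0.5471513  0.09702847 0.1359089 ] 0.1383096901125942
 blk [408.88461538 167.36538462] 52 [ 0.54448172 -0.15915535  0.14174589] 0.14738217574581625
side deck ((590.432861328125, -9.934036254882812), (291.8681335449219, 286.2869873046875), 13.78287124633789) 0.06003267230026027
 z146 1230 [ 0.53494867 -0.03393569  0.14584297]
 lid ((537.1234130859375, -26.811920166015625), 51.027591705322266)
 blk [359.5        165.91489362] 282 [0.62920883 0.12070835 0.12415648] 0.12843660292150805
 blk [333.05263158 171.73684211] 57 [0.55644892 0.09522879 0.13344   ] 0.138751803633682
 blk [346.08262712 181.47457627] 472 [0.5918838  0.08554261 0.10426036] 0.1191464952740543
 blk [378.43558282 194.26993865] 163 [0.66563438 0.02853466 0.11491944] 0.12863960394948537
 blk [336.83490566 227.25943396] 212 [ 0.55284035 -0.07013145  0.11402519] 0.13892243301741847
 blk [313.84615385 227.61538462] 13 [ 0.4983013  -0.05375314  0.09770412] 0.10131858565098528
 blk [364.5625 251.6875] 16 [ 0.60732338 -0.1293849   0.09721832] 0.10699646101720339
 blk [340.91919192 258.12121212] 99 [ 0.54897328 -0.16643117  0.1378756 ] 0.1464523705055799
```

View pics/topc.png

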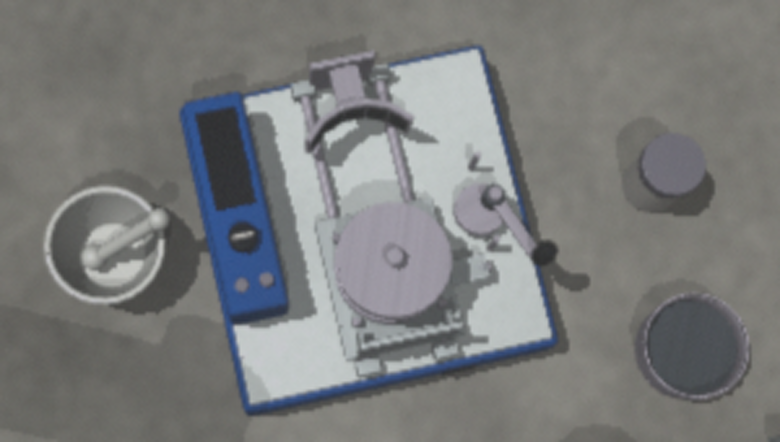

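The crop shows the lever running from the pivot nut, crop (493,195), to the black grip, (544,253). The plate lies behind the nest at about (410,335), and the low rails run forward to the saddle at (360,115).

```bash
cat > m2.py <<'E'
from h import *
yaw=np.radians(13.76)
def ray(c,u,v,h):
    K=c["intrinsics"]; d=Rm(c["orientation"])@np.array([(u-K[0,2])/K[0,0],(v-K[1,2])/K[1,1],1]); o=c["position"]
    return o+d*(h-o[2])/d[2]
ex=np.array([np.cos(yaw),np.sin(yaw)]);ey=np.array([-ex[1],ex[0]])
t=dict(np.load("top1.npz")); s=dict(np.load("side1.npz"))
for n,c in(("top",t),("side",s)):
    W=cloud(c); z=W[...,2]; g=np.array([.58,-.02]); a=(W[...,:2]-g)@ex; b=(W[...,:2]-g)@ey
    for yw in (0,):
        m=(abs(z-.06)<.006)
        mx=m&(abs(b+.03)<.09)&(abs(a)<.2); my=m&(abs(a)<.12)&(b<0)&(b>-.2)
        print(n,"a range",np.percentile(a[mx],[0.3,99.7]),"b min",np.percentile(b[my],.3))
        # slopes of edges
        for nm,sel,p,q in(("right",my,a,b),("front",mx,b,a),("rear",mx,b,-a)):
            xs=[];ys=[]
            for k in np.arange(-.11,.11,.01):
                kk=sel&(abs(p-k)<.005)
                if kk.sum()>5: xs.append(k); ys.append(q[kk].min())
            f=np.polyfit(xs,ys,1); res=np.array(ys)-np.polyval(f,xs); k=abs(res)<.004
            f=np.polyfit(np.array(xs)[k],np.array(ys)[k],1); print("  ",nm,f,len(xs),k.sum())
        con=(abs(z-.122)<.008)&(b>.06)&(b<.2)&(abs(a)<.17)
        r=cv2.minAreaRect((W[con][:,:2]*1000).astype(np.float32)); print(" console",r)
print("grip",ray(t,409,167.3,.144),ray(s,340.9,256,.14),"nut",ray(t,389.6,145,.112))
E
python3 m2.py
```

```text
top a range [-0.13695982  0.15430927] b min -0.13971434454288564
   right [-0.00283828 -0.13935614] 22 20
   front [ 0.00155137 -0.13647657] 18 18
   rear [ 0.12796381 -0.14330488] 18 7
 console ((589.8458251953125, 110.2099380493164), (200.64089965820312, 54.95867919921875), 13.72714900970459)
side a range [-0.13398587  0.15365263] b min -0.13891374644961152
   right [-0.00059966 -0.13786155] 22 22
   front [-0.00832991 -0.13391802] 18 18
   rear [ 0.27689026 -0.13400528] 18 4
 console ((589.7376708984375, 110.79679870605469), (198.68565368652344, 57.61393356323242), 13.965423583984375)
grip [ 0.54374977 -0.15890871  0.144     ] [ 0.54890596 -0.16325882  0.14      ] nut [ 0.60245591 -0.12072303  0.112     ]
```

```bash
cat >> h.py <<'E'
yaw=np.radians(13.76); O=np.array([.5895,-.0148])
ex=np.array([np.cos(yaw),np.sin(yaw)]);ey=np.array([-ex[1],ex[0]])
def B(x,y): return O+x*ex+y*ey
PIV=B(-.010,-.1075)
def rot(al):
    c,s=np.cos(al),np.sin(al); return R.from_matrix(np.array([[c,s,0],[s,-c,0],[0,0,-1]])).as_rotvec()
def pusher(cam,gap,sgn=1,z=.116):
    """TCP pose whose face stands `gap` behind the grip (sgn=1: pushes CCW, -1: pushes CW)"""
    phi=yaw+np.pi+np.radians(3)+cam; u=np.array([np.cos(phi),np.sin(phi)]); t=np.array([-u[1],u[0]])
    p=PIV+.070*u-sgn*(.0185+gap)*t
    return np.r_[p,z], rot(phi+np.pi/2)
def F(): return np.array(manip.state()["contact_force"])
E
python3 - <<'E'
from h import *
print(PIV,B(-.055,0))
for cam,s in((.25,1),(1.5,1),(2.95,1),(2.95,-1),(1.5,-1),(.05,-1)):
    p,r=pusher(cam,.012,s); q=inverse_kinematics(p,r); print(cam,s,p,None if q is None else np.round(q,2))
manip.set_gripper(0.0)
p,r=pusher(.25,.015,1,.25); manip.move_pose(p,r)
st=manip.state(); c=cams.capture("wrist"); cv2.imwrite("pics/w1.png",c["image"]); np.savez("w1.npz",**c,tp=st["tool_pos"],tr=st["tcp_rot"])
print(st["clock"],st["tool_pos"],st["gripper_width"],c["T_tool_cam"],c["intrinsics"])
E
```

```text
[ 0.60535645 -0.12159337] [ 0.53607847 -0.02788205]
0.25 1 [ 0.52966068 -0.13161334  0.116     ] [-0.29  0.13  2.   -0.    1.01  2.31]
1.5 1 [ 0.59099669 -0.19658701  0.116     ] [-0.36  0.27  1.84 -0.    1.04  0.99]
2.95 1 [ 0.67807323 -0.14488543  0.116     ] [-0.25  0.39  1.67 -0.    1.08 -0.35]
2.95 -1 [ 0.67192728 -0.08419584  0.116     ] [-0.16  0.36  1.71 -0.    1.07 -0.26]
1.5 -1 [ 0.65050343 -0.18317258  0.116     ] [-0.31  0.36  1.72 -0.    1.07  1.04]
0.05 -1 [ 0.5496663  -0.17383183  0.116     ] [-0.35  0.19  1.94 -0.    1.02  2.45]
4.2917 [ 0.52833976 -0.1285147   0.25001172] 0.0005498258785658168 [[-4.56980817e-04 -9.46896200e-01 -3.21539075e-01  8.37349140e-02]
 [ 9.99999811e-01 -5.64895573e-04  2.42324328e-04  3.40472397e-04]
 [-4.11091985e-04 -3.21538904e-01  9.46896280e-01 -1.45317172e-01]
 [ 0.00000000e+00  0.00000000e+00  0.00000000e+00  1.00000000e+00]] [[309.70691629   0.         315.22233382]
 [  0.         309.70691629 201.87676786]
 [  0.           0.           1.        ]]
```

View pics/w1.png

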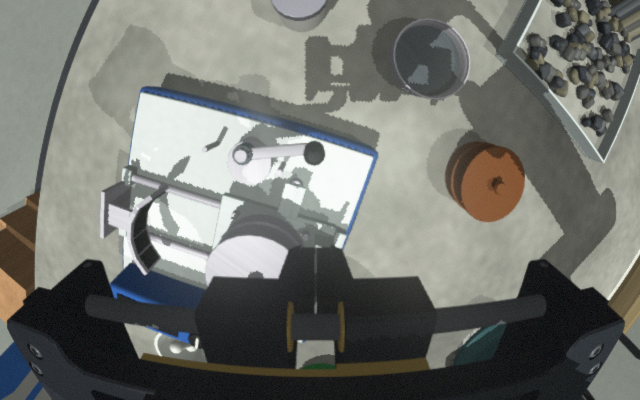

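The wrist view shows the grip's top at (314,152), the nut at (241,155), the nest at lower left and the shut fingertips around (315,265), clear of both.

```bash
cat >> h.py <<'E'
def wray(c,tp,tr,u,v,h):
    K=c["intrinsics"]; d=np.array([u-K[0,2],v-K[1,2]]); r=np.hypot(*d); th=r/K[0,0]
    d=np.r_[d/r*np.sin(th),np.cos(th)]; T=c["T_tool_cam"]; Q=Rm(tr); o=tp+Q@T[:3,3]; w=Q@T[:3,:3]@d
    return o+w*(h-o[2])/w[2]
E
python3 - <<'E'
from h import *
c=dict(np.load("w1.npz"))
g=wray(c,c["tp"],c["tr"],314,152,.144); n=wray(c,c["tp"],c["tr"],241,155,.112)
print(g,n,PIV)
for a in (g,):
    for P in (PIV,n[:2]):
        d=a[:2]-P; print(np.hypot(*d), (np.arctan2(d[1],d[0])-yaw-np.pi-np.radians(3))%(2*np.pi))
k=wray(c,c["tp"],c["tr"],498,184,.09);print(k)
E
```

```text
[ 0.55033254 -0.1637581   0.144     ] [ 0.60560066 -0.12183037  0.112     ] [ 0.60535645 -0.12159337]
0.06932168460411275 0.3613335670204627
0.06937218202528253 0.3564805348718556
[ 0.34782879 -0.23966026  0.09      ]
```

```bash
python3 - <<'E'
from h import *
p,r=pusher(.3,.012,1,.116); manip.move_linear(p,.12,rot=r); f0=F(); print(f0)
for cam in list(np.arange(.4,2.81,.15))+[2.85,2.9,2.94]:
    p,r=pusher(cam,0,1); manip.move_linear(p,.06,rot=r); f=F()-f0
    print(round(cam,2),np.round(f,1),np.round(1e3*(manip.state()["tool_pos"]-p),1))
    if np.hypot(*f[:2])>9: break
print(manip.state()["clock"])
st=manip.state(); c=cams.capture("top"); cv2.imwrite("pics/t2.png",c["image"]); np.savez("top2.npz",**c)
E
```

```text
[ 0.55106607 -0.12512536  0.25006958]
0.4 [-1.8  0.1 -0.5] [ 0.4 -0.2  0.6]
0.55 [-1.1  0.1 -0.9] [0.  0.1 0.1]
0.7 [-1.  -0.7 -0.3] [-0.1  0.1 -0. ]
0.85 [-1.   0.1 -0.4] [-0.   0.2 -0. ]
1.0 [-0.1  1.6  0.3] [-0.   0.1  0. ]
1.15 [-1.2  0.2 -0. ] [-0.1  0.1 -0. ]
1.3 [-0.2  0.7 -0.6] [-0.1  0.1  0. ]
1.45 [-1.2  0.3 -0.4] [-0.1  0.1  0. ]
1.6 [-0.4  0.6 -0.6] [-0.1  0.1  0. ]
1.75 [-1.4 -0.2 -0.5] [-0.1  0.1  0. ]
1.9 [ 1.  -0.6  0.1] [-0.1  0.1  0. ]
2.05 [-0.8  0.  -0.6] [-0.1  0.1  0. ]
2.2 [-0.3  0.2 -0.5] [-0.1  0.   0. ]
2.35 [-1.1  0.3 -0.2] [-0.2  0.   0. ]
2.5 [-0.2 -0.5 -0.1] [-0.2  0.  -0. ]
2.65 [-0.7 -0.6 -0.3] [-0.2  0.  -0. ]
2.8 [-0.4 -0.2 -0.6] [-0.2 -0.   0. ]
2.85 [-1.3  0.   0.1] [-0.2 -0.2  0. ]
2.9 [-0.9 -1.5 -1. ] [-0.1 -0.1 -0. ]
2.94 [-0.8 -0.7  0.1] [-0.  -0.1  0. ]
12.1583
```

```bash
python3 - <<'E'
from h import *
c=cams.capture("wrist"); w=c["image"]
a=np.vstack([cv2.resize(cams.capture("side")["image"][130:290,240:460],(550,400)),cv2.resize(w,(320,200)).repeat(1,0) if 0 else cv2.resize(w[:300,:],(550,200))]); cv2.imwrite("pics/c2.png",a)
E
```

```text
(no output)
```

View pics/c2.png

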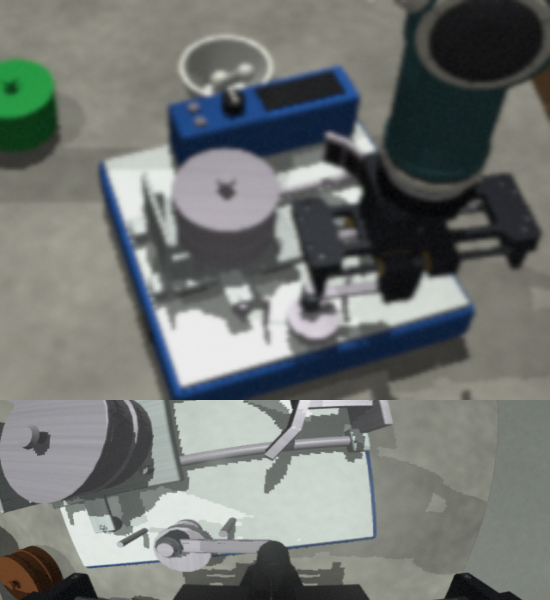

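The lever now points forward, with the fingertips behind the grip. I'll nudge it to its stop, back off, and measure the angle while free.

```bash
python3 - <<'E'
from h import *
f0=F()
for cam in np.arange(2.97,3.13,.03):
    p,r=pusher(cam,0,1); manip.move_linear(p,.04,rot=r); f=F()-f0
    print(round(cam,2),np.round(f,1))
    if np.hypot(*f[:2])>5: break
p,r=pusher(2.95,.015,1); manip.move_linear(p,.1,rot=r); 
p[2]=.24; manip.move_linear(p,.2)
# above the pre-push point of the plate
q=B(-.165,0); manip.move_pose(np.r_[q,.24],rot(yaw))
st=manip.state(); c=cams.capture("wrist"); cv2.imwrite("pics/w3.png",c["image"]); np.savez("w3.npz",**c,tp=st["tool_pos"],tr=st["tcp_rot"]); print(st["clock"],st["tool_pos"])
E
```

```text
2.97 [ 0.9 -0.4  0.5]
3.0 [-0.1  0.1  0.4]
3.03 [-0.1 -4.2  0.4]
3.06 [ 1.6 -9.8 -0.8]
15.7917 [ 0.42939012 -0.05412561  0.23952849]
```

View pics/w3.png

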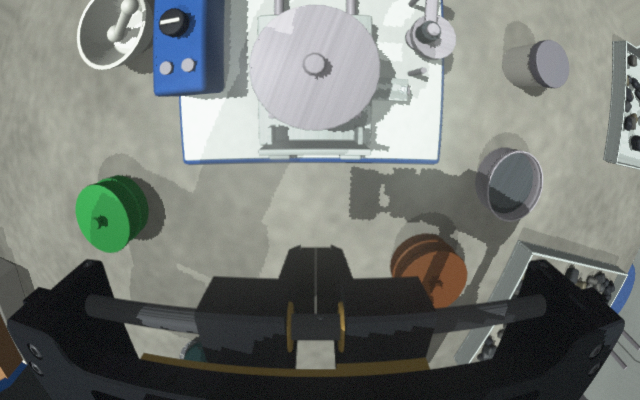

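The lever met its stop at about 3.0. The view is aligned with the slide: the plate's near edge is at about v=153 around u=318, and the nest knob is at (313,64).

```bash
python3 - <<'E'
from h import *
c=dict(np.load("w3.npz"))
inb=lambda p:(np.round((p[:2]-O)@ex,4),np.round((p[:2]-O)@ey,4))
for u,v,h in((318,152,.144),(318,157,.144),(313,64,.160),(431,30,.112)): print(u,v,inb(wray(c,c["tp"],c["tr"],u,v,h)))
q=B(-.165,0); manip.move_linear(np.r_[q,.116],.12); f0=F()
for x in list(np.arange(-.150,-.0509,.01))+[-.05,-.048,-.046,-.044,-.042,-.040,-.038,-.036]:
    manip.move_linear(np.r_[B(x,0),.116],.04); f=F()-f0; print(round(x,3),np.round(f[:2]@ex,1),np.round(f[:2]@ey,1))
    if -f[:2]@ex>9 : break
print(manip.state()["clock"])
E
```

```text
318 152 (np.float64(-0.1219), np.float64(-0.0022))
318 157 (np.float64(-0.1259), np.float64(-0.0022))
313 64 (np.float64(-0.0549), np.float64(0.0015))
431 30 (np.float64(-0.0109), np.float64(-0.104))
-0.15 0.4 -0.3
-0.14 0.7 0.2
-0.13 0.3 0.2
-0.12 1.0 0.2
-0.11 0.3 0.4
-0.1 -0.1 0.0
-0.09 0.2 0.9
-0.08 1.0 0.7
-0.07 1.1 0.1
-0.06 0.6 -0.0
-0.05 0.4 -0.6
-0.048 -0.4 -0.4
-0.046 -1.7 -0.7
-0.044 -3.0 0.0
-0.042 -9.6 -1.0
22.55
```

The slide is home: force rose at x = -0.042, where contact at the end stop was expected. Next is the lever, pushed from its inner side.

```bash
python3 - <<'E'
from h import *
manip.move_linear(np.r_[B(-.075,0),.116],.1); manip.move_linear(np.r_[B(-.075,0),.24],.2)
p,r=pusher(3.0,.013,-1,.24); manip.move_pose(p,r)
st=manip.state(); c=cams.capture("wrist"); cv2.imwrite("pics/w4.png",c["image"]); np.savez("w4.npz",**c,tp=st["tool_pos"],tr=st["tcp_rot"]); print(st["clock"],st["tool_pos"])
E
```

```text
25.1667 [ 0.66916383 -0.07977099  0.23887652]
```

View pics/w4.png

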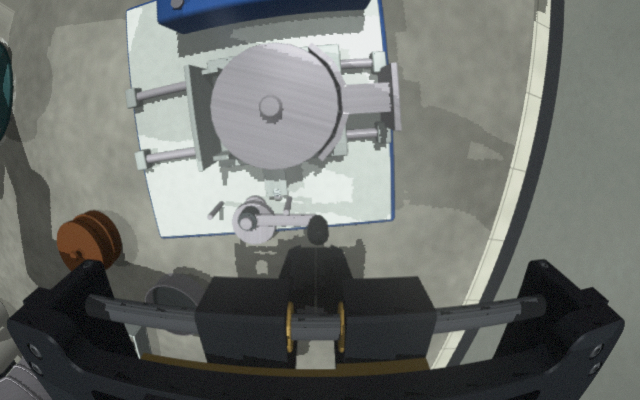

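The nest sits at the saddle (lid centre about (272,107)), and the grip is at (317,225). I'll check these, then push the lever back.

```bash
python3 - <<'E'
from h import *
c=dict(np.load("w4.npz"))
inb=lambda p:np.round([(p[:2]-O)@ex,(p[:2]-O)@ey],4)
g=wray(c,c["tp"],c["tr"],317,225,.144); k=wray(c,c["tp"],c["tr"],271,106,.160); print("grip",inb(g),"knob",inb(k),"tcp",inb(c["tp"]))
d=g[:2]-PIV; print(np.hypot(*d),(np.arctan2(d[1],d[0])-yaw-np.pi-np.radians(3))%(2*np.pi))
if np.hypot(*(inb(g)-[.06,-.1137]))>.008: raise SystemExit("grip off")
p,r=pusher(3.0,.013,-1,.116); manip.move_linear(p,.12,rot=r); f0=F()
for cam in list(np.arange(2.95,.2,-.15))+list(np.arange(.19,-.1,-.03)):
    p,_=pusher(cam,0,-1); _,r=pusher(max(cam,.12),0,-1); manip.move_linear(p,.06,rot=r); f=F()-f0
    print(round(cam,2),np.round(f,1))
    if np.hypot(*f[:2])>(9 if cam<.1 else 15): break
print(manip.state()["clock"])
E
```

```text
grip [ 0.0611 -0.1001] knob [0.0369 0.0009] tcp [ 0.0619 -0.0821]
0.07149153462334043 3.1931912776630567grip off
```

```bash
python3 - <<'E'
from h import *
c=dict(np.load("w4.npz"))
inb=lambda p:np.round([(p[:2]-O)@ex,(p[:2]-O)@ey],4)
for u,v,h in((317,225,.144),(317,235,.144),(317,214,.110),(270,221,.104),(298,219,.104),(246,221,.112)): print(u,v,h,inb(wray(c,c["tp"],c["tr"],u,v,h)))
im=cams.capture("top")["image"][90:230,260:480]; cv2.imwrite("pics/t4.png",cv2.resize(im,None,fx=3.5,fy=3.5,interpolation=cv2.INTER_CUBIC))
cv2.imwrite("pics/w4c.png",cv2.resize(c["image"][180:290,210:370],None,fx=5,fy=5,interpolation=cv2.INTER_CUBIC))
E
```

```text
317 225 0.144 [ 0.0611 -0.1001]
317 235 0.144 [ 0.0603 -0.1093]
317 214 0.11 [ 0.0609 -0.1031]
270 221 0.104 [ 0.0141 -0.1086]
298 219 0.104 [ 0.0418 -0.1089]
246 221 0.112 [-0.0079 -0.1036]
```

View pics/w4c.png

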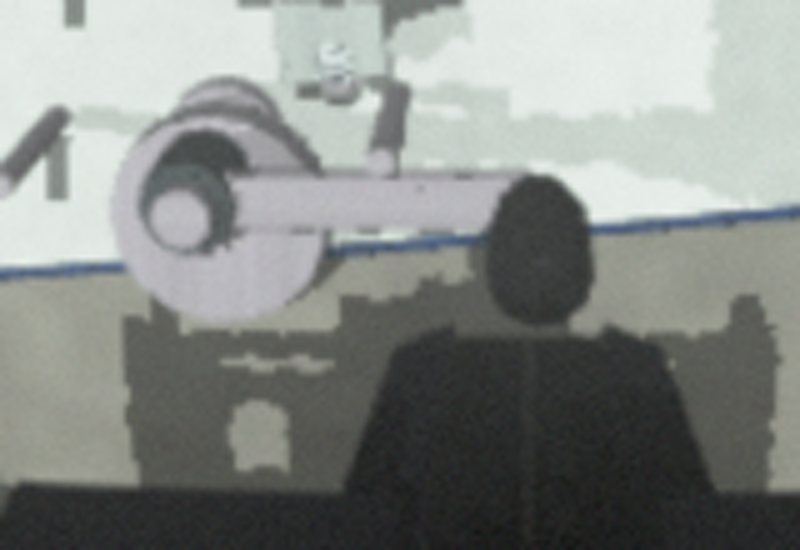

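The grip's top is really at about (318,235), giving base (60,-109) mm. Allowing for the 4 mm view bias seen on the nut, the lever is at its low stop and my earlier pixel was the post's flank. Descend and push.

```bash
python3 - <<'E'
from h import *
p,r=pusher(3.0,.014,-1,.24); manip.move_linear(p,.1,rot=r); 
p[2]=.116; f0=F(); manip.move_linear(p,.1); print(F()-f0)
for cam in list(np.arange(2.95,.2,-.15))+list(np.arange(.19,-.1,-.03)):
    p,_=pusher(cam,0,-1); _,r=pusher(max(cam,.12),0,-1); manip.move_linear(p,.06,rot=r); f=F()-f0
    print(round(cam,2),np.round(f,1))
    if np.hypot(*f[:2])>(8 if cam<.1 else 15): break
print(manip.state()["clock"])
E
```

```text
[-0.13409236  0.84490505  0.81820297]
2.95 [-0.7  0.4  0.5]
2.8 [-1.   1.1  0.6]
2.65 [-0.   0.7  0.9]
2.5 [-0.9  1.2  1. ]
2.35 [ 0.  -1.   0.5]
2.2 [ 0.1  0.1 -0.1]
2.05 [-0.3 -0.   0.4]
1.9 [-0.6  0.2  0.4]
1.75 [-0.7  0.9 -0.2]
1.6 [0.  0.4 0.5]
1.45 [-0.1  0.2 -0.1]
1.3 [-1.1  0.4  1. ]
1.15 [-0.8  0.8  0.8]
1.0 [-0.5  1.2  0.8]
0.85 [-1.1  0.9  1.7]
0.7 [0.2 1.  0.8]
0.55 [ 0.1  0.6 -0.2]
0.4 [0.5 0.4 0.5]
0.25 [-0.8  0.8  0.7]
0.19 [-1.2  0.3  1. ]
0.16 [ 0.7 -1.  -1. ]
0.13 [1.2 0.5 0.9]
0.1 [1.1 0.2 0.9]
0.07 [0.6 0.6 1.3]
0.04 [-0.8  0.2  1.5]
0.01 [1.8 0.3 0.7]
-0.02 [ 4.6 -2.2 -0.6]
-0.05 [ 6.6 -8.2 -4.6]
35.6
```

The lever reached its locked stop. Back off and take one confirming look.

```bash
python3 - <<'E'
from h import *
p,_=pusher(.05,.02,-1); manip.move_linear(p,.08); p[2]=.26; manip.move_linear(p,.2)
manip.move_pose(np.r_[B(-.16,-.09),.30],rot(yaw)); 
st=manip.state(); c=cams.capture("wrist"); np.savez("w5.npz",**c,tp=st["tool_pos"],tr=st["tcp_rot"]); cv2.imwrite("pics/w5.png",c["image"]); print(st["clock"],st["contact_force"])
E
```

```text
38.2167 [ 0.36944937  0.59322658 -0.17129238]
```

View pics/w5.png

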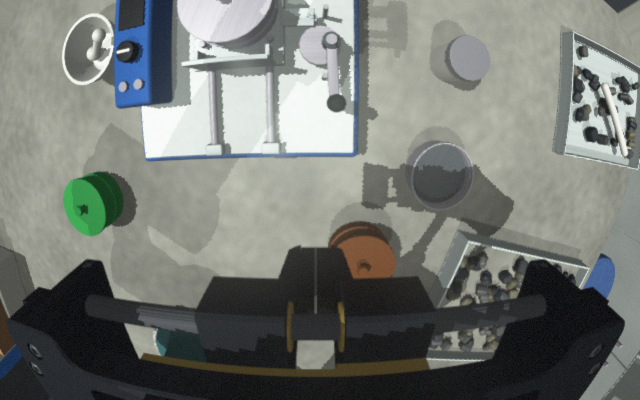

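The lever points straight back (nut (331,40), grip (337,102)), the slide is home with the nest seated, and the mortar, jar and spare sieve show no sign of having been moved.

```bash
python3 -c "
from h import *
c=dict(np.load('w5.npz'))
for u,v,h in((337,102,.144),(331,40,.112),(230,62,.144)):
    p=wray(c,c['tp'],c['tr'],u,v,h); print(np.round([(p[:2]-O)@ex,(p[:2]-O)@ey],3))
print(order.close_job())"
```

```text
[-0.078 -0.11 ]
[-0.011 -0.106]
[-0.036 -0.007]
the job is handed in; nothing more can be done
None
```

The job is handed in: I turned the lever to its low point, pushed the slide home to the end stop, and locked the lever back. The last picture shows the nest seated and the bystanders clear; no pass or fail verdict came back.

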